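Drive the stuck hinge pin out with the drift

ROBOT

A 6-joint arm with a two-finger parallel gripper is mounted at the origin on a cart in front of the work surface, level with it; the furniture and walls round the work are solid. World frame = base frame: x ahead of the robot, y to its left, z up, the work surface at z = 0. Lengths are in m, angles in rad, forces in N, time in s.
With the tool pointing down it reaches from about 0.425 to 0.95 m from the base axis. Payload 3.5 kg.
Tool frame: the origin (TCP) lies on the centre line of the jaws, within the pads' length; the fingertips stand 14 mm ahead of it and the grasp point (between the pads) lies 5 mm behind it (ctrl.tip_reach is the distance from the TCP to the fingertips, in m); z points along the fingers, y is the line along which they close (so a half turn about z gives the same grasp; the last joint's range is limited). The gripper opens to 85 mm and grips with 20 to 120 N. Pads are 22 mm wide; open, the fingers measure 114 mm over their backs; the gripper's body (76 mm by 85 mm) begins 54 mm behind the grasp point. The pads swing forward as they close: fully open they stand 13 mm farther back than shut.
Start: joints at [0.982, 0.286, 1.577, -0, 1.279, -0.15], TCP at [0.287, 0.611, 0.245] pointing down, gripper open.
Joint ranges: [-2.77, 2.77], [-0.9, 2.22], [0.21, 2.48], [-1.53, 4.67], [0.24, 2.81], [-2.84, 2.84]. Speed limits (rad/s): [2.79, 2.79, 3.14, 3.14, 3.14, 3.14].

INTERFACE

Orientations are given as a unit quaternion [x, y, z, w].
In Python, from plant import get_state, imaging, workorder, ctrl gives the robot as it stands. The module is installed in compiled form; this text tells all that it offers.
- The arm moves only by the shell command python3 -m jog 'ROWS' [FORCE]. ROWS is JSON, a list of rows, each a list of 7 numbers: the closure, from 0 (fully open) to 1 (shut), then the shift along the tool's x, y, z in mm, then the turn, a rotation vector about the tool's x, y, z in rad. In form: [[gripper, tx, ty, tz, ax, ay, az], ...]. A call has 1 to 12 rows; each row is the pose to reach, as a shift and turn from the pose commanded when the call began, along the tool's axes at that moment; what a row does not reach only later rows make up. A row lasts 1/10 s, in which the tool goes at most 50 mm and 8.59 degrees, less where a joint would pass 70% of its speed; a pose out of reach is approached as far as the arm can. A call with a gripper value outside its range is refused whole. The fingers move at their own pace and stop on an object; FORCE is the grip in N (left out, the last holds). Time passes only in rows, so rows that repeat a pose let the fingers close. It gives the time, the measured TCP pose, the force, the opening and the grip force at its end, in the units of the state.
- get_state(): the state, without advancing time (a new reading comes with each control period).
- imaging.read_camera(name): name is "scene" or "top" or "wrist"; returns a dict with "image" (480x640x3 uint8, blue, green, red), "fx", "fy", "cx", "cy" (pixels), "R" (3x3) and "t" (3): a world point X has camera coordinates R X + t; the wrist camera has in their place "tool_from_camera" (4x4, takes a point from camera to tool coordinates, whose origin is the TCP and whose axes are the flange's). Camera axes: x right, y down, z forward; pixel columns grow to the right and rows downward; lengths in m; the calibration is good to about 2 mm. A picture is of the moment at which its call begins: read the wrist's pose just before it. There is no depth.
- workorder.sign_off(): hands the job in; it is judged then, once.
The state is a dict: "time": time; "qpos": joint angles; "dq": joint speeds; "joint_efforts": joint torques, N m; "eef_pos": TCP position; "tcp_rot": TCP orientation; "contact_force": force on the tool from outside, world axes, zero at the start; "wrist_torque": the same for the moment, N m; "opening": opening from 0.0 (shut) to 1.0 (fully open); "finger_force": force on a finger pad.
Only numpy, scipy, OpenCV 4.12 (cv2) and the standard library are available. Lean on these libraries where they do the work, as an engineer would, in place of code of your own. Each camera call takes 0.05 s, during which the arm holds its last target. There are 200 camera calls.

TASK

Take the orange-handled drift punch from its holder and, from above, drive the stuck brass pin down and out of the hinge lug on the green knock-out stand, pressing until the drift's collar sits on the lug. Leave the drift standing upright in the bore to keep the hinge in line, and leave the wide blue-handled seal driver where it is.

Things in the scene. Friction and masses are not known exactly. Their poses are not given: they have to be found in the camera images.
- drift: Drift punch, orange grip, 115 tall, 0.25 kg, upright, nose down in a grey 72x72x50 mm holder, collar on its top. Origin: nose tip; z up along its axis. Nose 42 long, diameter 12 at the tip to 19 under the collar. Collar diameter 42, z 42 to 48 mm. Round grip diameter 26 (27 over ribs), z 48 to 110; steel cap to 115. Any yaw will do.
- seal_driver: The wrong tool, to be left alone: like the drift, in the same kind of holder, but with a blue grip, a 52 mm collar and a nose 36 mm in diameter that does not fit the bore. Origin at the nose tip, z up. Drift and seal driver may stand in either of two places.
- bore_mouth (a point): Centre of the mouth of the upright bore, in the flat aluminium top of the hinge lug, 90 mm above the table; z up. The lug (90 mm in x, 124 in y, 30 thick) lies across two green cheeks of a fixed stand, open below, with a rubber catch pad. The bore goes right through, diameter 27 mm, slightly chamfered; 4 mm high screw heads at the lug's corners.
- hinge_pin (a joint): Travel (m) of the stuck brass pin (diameter 24, 36 mm long) straight down the bore. At 0 its top is 10 mm below the bore's mouth; grows as it is driven down; starts between 0 and 0.006. Resists with 8 to 10 N, stays where left. At 0.020 its top leaves the lug's underside; with the drift's collar on the lug it is 0.032; stop at 0.034.
Things that resemble listed ones, but are neither listed nor needed, are in the scene too. What is shaped like the part that bears bore_mouth but red is not meant.

How it is judged:
By the outcome, as a careful person would: the job done as asked, in the order asked, and still so for the second after the job is handed in, with the robot touching nothing.
It also fails if it takes over 35 s, if anything falls off the work surface, if the arm or the gripper's body presses on something with over 40 N, if the wrist force passes 120 N, or if a joint passes its speed limit or range.

## Working session

There is one attempt and no reset: what is moved stays moved. The work goes in short steps, Python scripts to look and compute and a shell command to move; the robot and the scene stay as the last step left them, time stands still between calls to the robot, and variables do not carry over. Pictures are saved under pics/ and viewed, at most 10 in all, crops included, and the job is handed in when it is done.

```bash
mkdir -p pics && python3 - <<'E'
from plant import get_state, imaging, ctrl
import cv2,numpy as np
s=get_state();print(s, ctrl.tip_reach)
for n in ("scene","top"):
    c=imaging.read_camera(n);cv2.imwrite(f"pics/{n}0.png",c["image"])
    print(n,c["fx"],c["cx"],c["cy"],c["R"],c["t"])
E
```

```text
{'time': 0.0, 'qpos': array([ 9.81959806e-01,  2.87187719e-01,  1.57820805e+00,  3.21118809e-05,
        1.27860140e+00, -1.49997093e-01]), 'dq': array([ 1.47921848e-03,  5.99253498e-04, -1.64686990e-03, -4.08567690e-05,
        1.54722392e-03, -2.46816487e-05]), 'joint_efforts': array([-1.23081241e-03, -4.05989778e+01, -2.92619133e+01, -2.06334080e-04,
        5.92337397e-03,  4.01050585e-06]), 'eef_pos': array([0.28640747, 0.61052185, 0.24391563]), 'tcp_rot': array([ 2.17667661e-01,  9.76022204e-01, -1.11560026e-03, -4.48433637e-04]), 'contact_force': array([ 0.55285053,  0.0032039 , -0.65947644]), 'wrist_torque': array([0.03040914, 0.01040626, 0.05087353]), 'finger_force': 0.0, 'opening': 1.0006576698411564} 0.014
scene 546.0605534581842 316.2813460615093 234.0881158164237 [[ 0.78363224 -0.62077563 -0.02362487]
 [-0.3664506  -0.43120925 -0.8244832 ]
 [ 0.50163181  0.65474896 -0.56539307]] [-0.39751841  0.23248278  0.90602704]
top 526.8806193620835 323.026225357049 241.17736734834563 [[-0.02136542 -0.99947761 -0.02424908]
 [-0.98522179  0.0251712  -0.16942382]
 [ 0.16994569  0.02027091 -0.98524492]] [-0.03608239  0.46986388  1.15029412]
```

View pics/scene0.png

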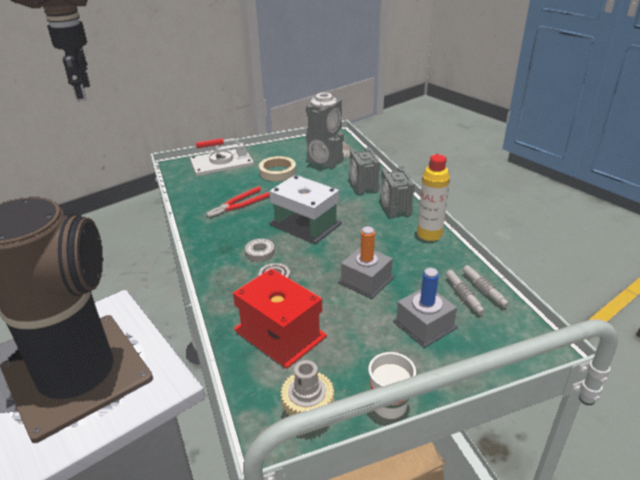

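View pics/top0.png

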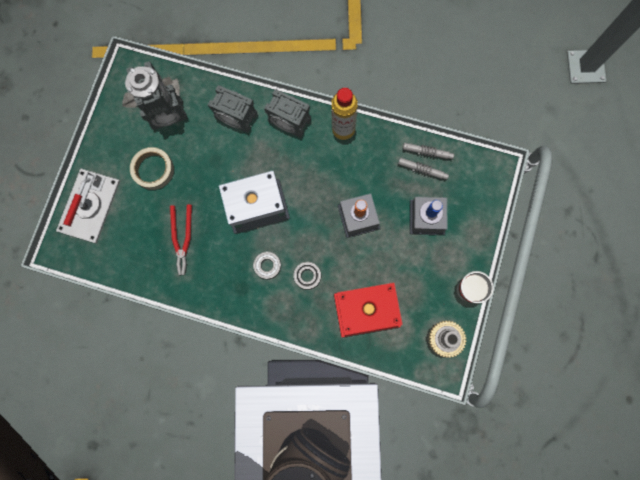

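Candidates for the tool are the orange grip at scene (368,245) / top (361,206) and the blue grip at scene (429,288) / top (433,208). The orange one is the drift. Candidates for the lug are the aluminium top on green cheeks at top (252,198) / scene (304,192) and the red block at top (368,310). The aluminium one fits, since red is excluded. I'll confirm both in one crop and measure.

```bash
cat > h.py <<'E'
import numpy as np,cv2
from plant import get_state, imaging
from scipy.spatial.transform import Rotation as Ro
def ray(c,u,v):
    d=np.array([(u-c["cx"])/c["fx"],(v-c["cy"])/c["fy"],1.])
    if "R" in c and "tool_from_camera" not in c:
        return -c["R"].T@c["t"], c["R"].T@d
    T=np.array(c["tool_from_camera"]);s=c["s"];R=Ro.from_quat(s["tcp_rot"]).as_matrix()
    return s["eef_pos"]+R@T[:3,3], R@T[:3,:3]@d
def plane(c,u,v,z):
    o,d=ray(c,u,v);return o+d*(z-o[2])/d[2]
def tri(*rs):
    A=0;b=0
    for o,d in rs:
        d=d/np.linalg.norm(d);P=np.eye(3)-np.outer(d,d);A=A+P;b=b+P@o
    return np.linalg.solve(A,b)
def blob(im,lo,hi,roi,all=False):
    x0,y0,x1,y1=roi;m=np.zeros(im.shape[:2],np.uint8)
    m[y0:y1,x0:x1]=cv2.inRange(cv2.cvtColor(im,cv2.COLOR_BGR2HSV),lo,hi)[y0:y1,x0:x1]
    n,l,st,ce=cv2.connectedComponentsWithStats(m)
    i=1+np.argmax(st[1:,4]);return ce[i],st[i],l==i
def wrist():
    s=get_state();c=imaging.read_camera("wrist");c["s"]=s;return c
def to_tool(p):
    s=get_state();return Ro.from_quat(s["tcp_rot"]).inv().apply(np.array(p)-s["eef_pos"])*1000
E
python3 - <<'E'
from h import *
S=imaging.read_camera("scene");T=imaging.read_camera("top")
for n,c,roi in (("S",S,(340,215,395,275)),("T",T,(335,185,385,235))):
    b=blob(c["image"],(3,110,70),(18,255,255),roi);print(n,b[0],b[1]);c["b"]=b[0]
print("grip mid",tri(ray(S,*S["b"]),ray(T,*T["b"])),plane(T,*T["b"],.09),plane(S,*S["b"],.087))
b=blob(T["image"],(15,80,80),(30,255,255),(235,180,270,215));print("pin",b[0],b[1],plane(T,*b[0],.078))
al=blob(T["image"],(0,0,150),(180,60,255),(210,160,300,240));
cn=cv2.findContours(al[2].astype(np.uint8),0,2)[0];cn=max(cn,key=cv2.contourArea)
r=cv2.minAreaRect(cn);print(r,plane(T,*r[0],.09),[plane(T,*p,.09)[:2].round(3) for p in cv2.boxPoints(r)])
t=T["image"][150:250,210:460];cr=S["image"][165:345,230:460]
cv2.imwrite("pics/crop.png",np.vstack([cv2.resize(t,(750,300)),cv2.resize(cr,(383,300)).repeat(1,0) if 0 else cv2.copyMakeBorder(cv2.resize(cr,(383,300)),0,0,0,367,0)]))
E
```

```text
S [366.91340782 246.22067039] [361 231  14  31 358]
T [359.29166667 211.79166667] [355 206  11  11  72]
grip mid [ 0.52593748 -0.13016756  0.08767287] [ 0.52313469 -0.1285209   0.09      ] [ 0.52927612 -0.1304239   0.087     ]
pin [251.36 197.88] [247 194  10   9  75] [0.56400833 0.10938209 0.078     ]
((250.4425811767578, 196.79171752929688), (40.255001068115234, 57.540382385253906), 74.57783508300781) [0.56338408 0.10950134 0.09      ] [array([0.592, 0.183]), array([0.624, 0.06 ]), array([0.535, 0.037]), array([0.504, 0.158])]
```

View pics/crop.png

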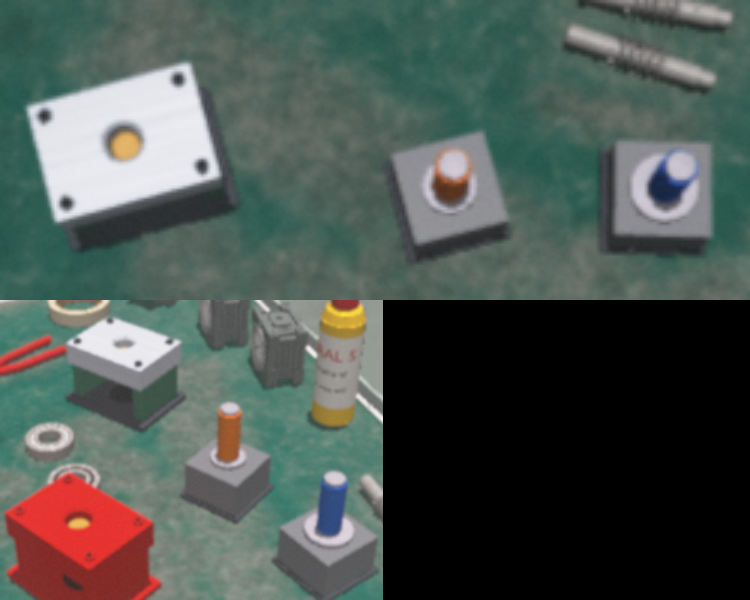

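The crop confirms it: the orange drift stands in its holder at about (0.526, -0.130), and the aluminium lug on the green stand has its bore at about (0.564, 0.109). Moving above the drift.

```bash
python3 -m jog '[[0.3,-532,-568,0,0,0,0],[0.3,-532,-568,0,0,0,0],[0.3,-532,-568,0,0,0,0],[0.3,-532,-568,0,0,0,0],[0.3,-532,-568,0,0,0,0],[0.3,-532,-568,0,0,0,0],[0.3,-532,-568,0,0,0,0],[0.3,-532,-568,0,0,0,0],[0.3,-532,-568,0,0,0,0],[0.3,-532,-568,0,0,0,0],[0.3,-532,-568,0,0,0,0],[0.3,-532,-568,0,0,0,0]]' 80
python3 -c "
from h import *
print(to_tool([.526,-.130,.2]),get_state()['qpos'])"
```

```text
time: 1.4
eef_pos: [0.4721, 0.0384, 0.2455]
tcp_rot: [0.218, 0.976, 0.0, 0.0]
contact_force: [0.7, 0.1, -0.5]
opening: 0.699
finger_force: 0.0
[-120.32829359 -129.52561871   45.50956319] [-1.33627403e-01 -1.71723166e-01  2.05575321e+00  1.56787693e-04
  1.25683859e+00 -1.26554757e+00]
```

```bash
python3 -m jog '[[0.3,-120,-129,0,0,0,0],[0.3,-120,-129,0,0,0,0],[0.3,-120,-129,0,0,0,0],[0.3,-120,-129,0,0,0,0],[0.3,-120,-129,0,0,0,0],[0.3,-120,-129,0,0,0,0]]'
python3 - <<'E'
from h import *
c=wrist();cv2.imwrite("pics/w1.png",c["image"])
print(get_state()['eef_pos'],c["tool_from_camera"],c["fx"])
b=blob(c["image"],(3,110,70),(18,255,255),(0,0,640,480));print(b[0],b[1])
E
```

```text
time: 2.0
eef_pos: [0.5255, -0.1275, 0.2449]
tcp_rot: [0.218, 0.976, 0.0, -0.001]
contact_force: [0.0, -0.7, 0.5]
opening: 0.7
finger_force: 0.0
[ 0.52544155 -0.12676251  0.24494875] [[ 1.73358123e-04 -9.62815682e-01 -2.70159089e-01  6.86370926e-02]
 [ 9.99999955e-01  1.00258748e-04  2.84378440e-04 -7.34162199e-04]
 [-2.46718210e-04 -2.70159126e-01  9.62815655e-01 -1.28438492e-01]
 [ 0.00000000e+00  0.00000000e+00  0.00000000e+00  1.00000000e+00]] 429.18070349671063
[322.5239899  223.31060606] [304 208  39  43 792]
```

View pics/w1.png

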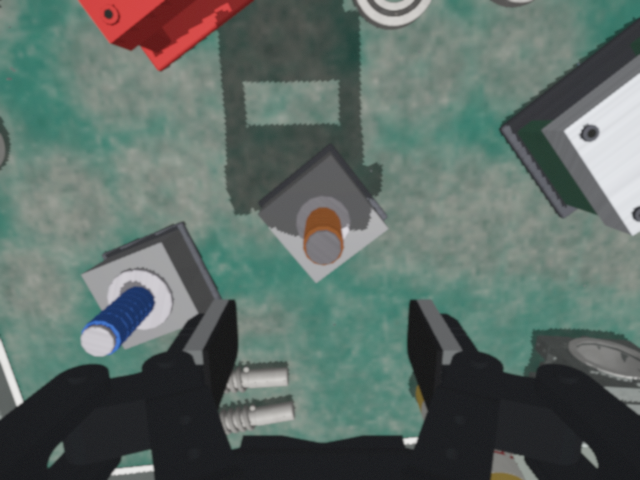

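The picture shows the drift cap at (324,246), with the blue driver well clear of the fingers.

```bash
python3 - <<'E'
from h import *
c=wrist()
for uv in ((324,246),(323,213)):
  for z in (.123,.06): print(uv,z,plane(c,*uv,z))
p=plane(c,324,246,.123);print(to_tool([p[0],p[1],.087]))
E
```

```text
(324, 246) 0.123 [ 0.52960155 -0.12817505  0.123     ]
(324, 246) 0.06 [ 0.54632904 -0.13567168  0.06      ]
(323, 213) 0.123 [ 0.5108287  -0.12005274  0.123     ]
(323, 213) 0.06 [ 0.52283417 -0.12550632  0.06      ]
[-4.70439352e+00  3.83284445e-02  1.58045618e+02]
```

```bash
python3 -m jog '[[0.3,-3,0,50,0,0,0],[0.3,-3,0,100,0,0,0],[0.3,-3,0,130,0,0,0],[0.3,-3,0,158,0,0,0],[0.3,-3,0,158,0,0,0],[1,-3,0,158,0,0,0],[1,-3,0,158,0,0,0],[1,-3,0,158,0,0,0],[1,-3,0,158,0,0,0],[1,-3,0,158,0,0,0]]' 80
```

```text
time: 3.1
eef_pos: [0.5301, -0.1292, 0.09]
tcp_rot: [0.218, 0.976, -0.0, 0.002]
contact_force: [-2.0, 1.8, 6.9]
opening: 0.279
finger_force: 78.3
```

```bash
python3 -m jog '[[1,0,0,-20,0,0,0],[1,0,0,-50,0,0,0],[1,0,0,-90,0,0,0],[1,0,0,-130,0,0,0],[1,0,0,-130,0,0,0]]'
python3 - <<'E'
from h import *
print(to_tool([.564,.1095,.2]))
E
```

```text
time: 3.6
eef_pos: [0.5319, -0.1301, 0.2247]
tcp_rot: [0.218, 0.976, -0.001, 0.007]
contact_force: [0.7, -0.3, -2.4]
opening: 0.288
finger_force: 78.6
[ 73.0442697  230.55024297  23.76810094]
```

```bash
python3 -m jog '[[1,5,46,0,0,0,0],[1,10,92,0,0,0,0],[1,15,138,0,0,0,0],[1,20,184,0,0,0,0],[1,23,215,0,0,0,0],[1,23,231,0,0,0,0],[1,23,231,0,0,0,0],[1,23,231,0,0,0,0],[1,23,231,0,0,0,0]]'
python3 - <<'E'
from h import *
c=wrist();cv2.imwrite("pics/w2.png",c["image"]);print(c["s"]["eef_pos"],c["s"]["tcp_rot"],c["s"]["dq"].round(4))
E
```

```text
time: 4.5
eef_pos: [0.6054, 0.0889, 0.2167]
tcp_rot: [0.218, 0.976, -0.0, -0.001]
contact_force: [0.6, -0.6, -2.2]
opening: 0.286
finger_force: 79.2
[0.60539094 0.08890098 0.21670656] [ 2.18348549e-01  9.75870628e-01 -3.80652629e-04 -5.31610366e-04] [-0.0046 -0.0049 -0.0029  0.0032 -0.0019  0.0013]
```

View pics/w2.png

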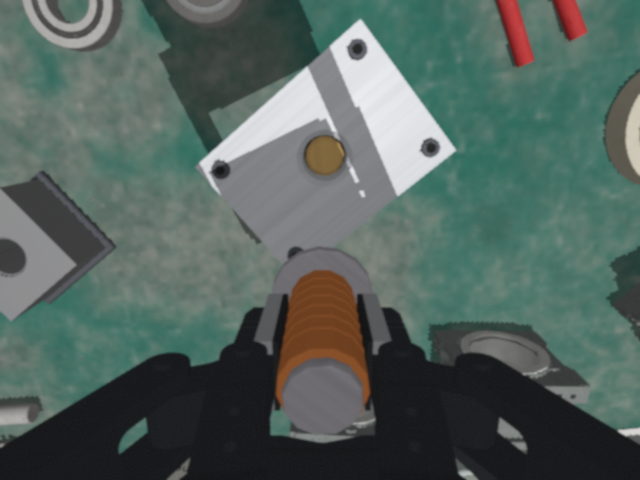

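The brass pin in the bore is at (324,155), with screws at (358,48), (430,148), (220,170) and (295,253). The drift is held with its cap at (322,397) and the collar's front edge at v=247, spanning u 272–371.

```bash
python3 - <<'E'
from h import *
c=wrist();s=c["s"];im=c["image"];R=Ro.from_quat(s["tcp_rot"])
def P(u,v,z): return plane(c,u,v,z)
def tl(p): return (R.inv().apply(p-s["eef_pos"])*1000).round(1)
z0=s["eef_pos"][2]-.082
print("tip z",z0)
print("cap",tl(P(322,397,z0+.115)))
print("collar front",tl(P(321.5,247.5,z0+.042)),"L/R",tl(P(272,290,z0+.046)),tl(P(371,290,z0+.046)))
A,B,C,D=[P(*q,.094)[:2] for q in((358,48),(295,253),(220,170),(430,148))]
k=np.linalg.solve(np.c_[B-A,C-D],C-A);X=A+k[0]*(B-A);print("screw X",X,k,"tool",tl(np.r_[X,.09]), [np.linalg.norm(A-C),np.linalg.norm(A-D)])
b=blob(im,(12,90,60),(30,255,255),(290,120,360,190));print(b[0],b[1],tl(P(*b[0],.077)))
g=im[120:190,285:365];cv2.imwrite("pics/w3.png",cv2.resize(g,(640,560),interpolation=cv2.INTER_CUBIC))
E
```

```text
tip z 0.13496551729921863
cap [  0.3  -0.7 -33. ]
collar front [18.8 -1.  40. ] L/R [  1.8 -21.3  36. ] [ 1.8 19.4 36. ]
screw X [0.56262477 0.10926422] [0.51052535 0.4979806 ] tool [ 47.4   0.3 127. ] [np.float64(0.10236468400552408), np.float64(0.06781935461327224)]
[324.14578005 154.5942029 ] [ 305  136   39   39 1173] [ 48.8   0.5 140. ]
```

View pics/w3.png

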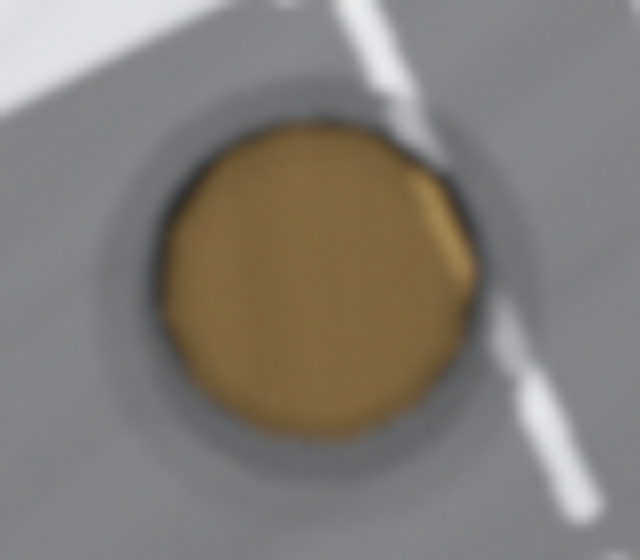

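```bash
python3 -m jog '[[1,25,1,0,0,0,0],[1,50,1.5,0,0,0,0],[1,50,1.5,0,0,0,0],[1,50,1.5,20,0,0,0],[1,50,1.5,35,0,0,0],[1,50,1.5,45,0,0,0],[1,50,1.5,52,0,0,0],[1,50,1.5,52,0,0,0]]' 110
```

```text
time: 5.4
eef_pos: [0.5606, 0.1125, 0.1638]
tcp_rot: [0.218, 0.976, -0.0, -0.001]
contact_force: [-0.0, 0.6, -2.2]
opening: 0.276
finger_force: 108.0
```

```bash
python3 -m jog '[[1,0,0,5,0,0,0],[1,0,0,10,0,0,0],[1,0,0,15,0,0,0],[1,0,0,20,0,0,0],[1,0,0,25,0,0,0],[1,0,0,28,0,0,0],[1,0,0,28,0,0,0]]'
```

```text
time: 6.1
eef_pos: [0.5622, 0.1128, 0.1386]
tcp_rot: [0.218, 0.976, 0.0, 0.001]
contact_force: [-0.7, -1.4, 2.9]
opening: 0.279
finger_force: 108.0
```

```bash
python3 -m jog '[[1,0,0,3,0,0,0],[1,0,0,6,0,0,0],[1,0,0,6,0,0,0]]'; python3 -m jog '[[1,0,0,2,0,0,0],[1,0,0,2,0,0,0]]'; python3 -m jog '[[1,0,0,2,0,0,0],[1,0,0,2,0,0,0]]'
```

```text
time: 6.4
eef_pos: [0.5621, 0.1128, 0.1321]
tcp_rot: [0.218, 0.976, 0.0, 0.001]
contact_force: [0.2, -0.3, 4.5]
opening: 0.282
finger_force: 108.0
time: 6.6
eef_pos: [0.5621, 0.1128, 0.1302]
tcp_rot: [0.218, 0.976, 0.0, 0.001]
contact_force: [-0.3, -1.0, 5.2]
opening: 0.28
finger_force: 108.6
time: 6.8
eef_pos: [0.5622, 0.1128, 0.1301]
tcp_rot: [0.218, 0.976, 0.0, 0.001]
contact_force: [-4.2, -0.9, 13.0]
opening: 0.28
finger_force: 108.7
```

```bash
python3 -m jog '[[1,0,0,2,0,0,0],[1,0,0,2,0,0,0]]'; python3 -m jog '[[1,0,0,3,0,0,0],[1,0,0,3,0,0,0]]'
python3 - <<'E'
from h import *
c=wrist();s=imaging.read_camera("scene")
cr=cv2.resize(s["image"][140:260,240:370],(520,480))
cv2.imwrite("pics/w4.png",np.hstack([cv2.resize(c["image"][:,120:520],(280,336)).copy() if 0 else cv2.resize(c["image"][140:480,200:440],(280,480)),cr]))
E
```

```text
time: 7.0
eef_pos: [0.5623, 0.1128, 0.1301]
tcp_rot: [0.217, 0.976, -0.0, 0.001]
contact_force: [-8.1, -1.9, 20.5]
opening: 0.282
finger_force: 109.5
time: 7.2
eef_pos: [0.5625, 0.1128, 0.1301]
tcp_rot: [0.217, 0.976, -0.0, 0.0]
contact_force: [-14.8, -2.4, 34.4]
opening: 0.281
finger_force: 111.2
```

View pics/w4.png

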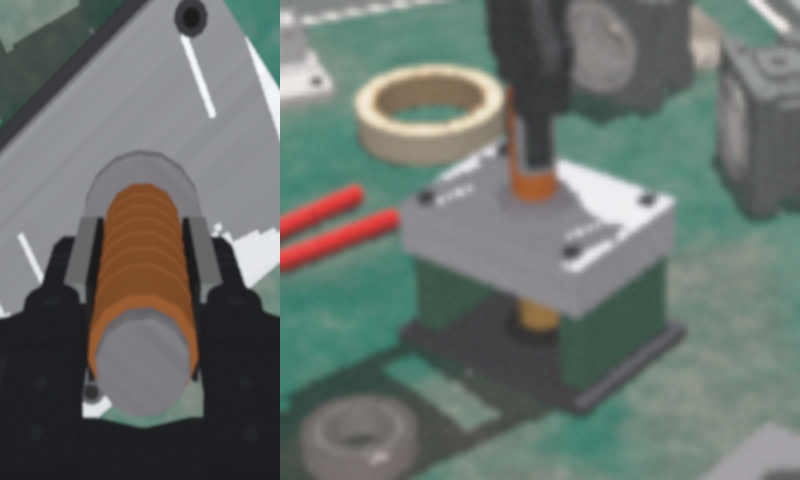

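The scene crop shows the brass pin below the lug at about (538,310) and the collar down on the lug. I'll relieve the pressure, open and retreat.

```bash
python3 -m jog '[[1,0,0,-3,0,0,0],[1,0,0,-5,0,0,0],[1,0,0,-5,0,0,0],[0.5,0,0,-5,0,0,0],[0.3,0,0,-5,0,0,0],[0.3,0,0,-5,0,0,0]]' 30; python3 -m jog '[[0.3,0,0,-20,0,0,0],[0.3,0,0,-50,0,0,0],[0.3,0,0,-90,0,0,0],[0.3,0,0,-130,0,0,0],[0.3,30,0,-130,0,0,0],[0.3,60,0,-130,0,0,0],[0.3,60,0,-130,0,0,0]]'
python3 - <<'E'
from h import *
c=wrist();s=imaging.read_camera("scene")
cv2.imwrite("pics/w5.png",np.hstack([cv2.resize(c["image"],(360,480)),cv2.resize(s["image"][110:270,210:370],(440,480))]))
E
```

```text
time: 7.9
eef_pos: [0.5605, 0.1129, 0.1262]
tcp_rot: [0.218, 0.976, -0.0, -0.001]
contact_force: [1.0, -0.2, -0.4]
opening: 0.696
finger_force: 0.0
time: 8.6
eef_pos: [0.5044, 0.1395, 0.2565]
tcp_rot: [0.217, 0.976, 0.0, -0.001]
contact_force: [0.9, -0.8, -0.1]
opening: 0.7
finger_force: 0.0
```

View pics/w5.png

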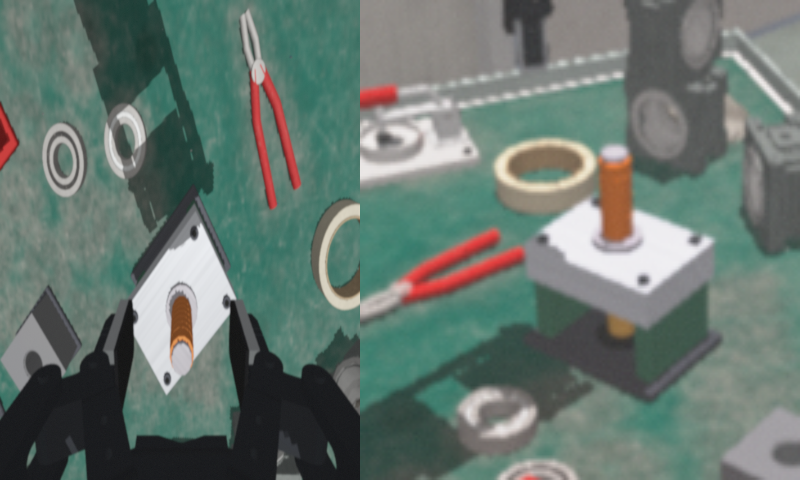

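The drift stands upright at (617,200) with its collar flat on the lug. The pin shows below at (620,325), and the gripper is clear.

```bash
python3 -c "
from plant import workorder
print(workorder.sign_off())"
```

```text
the job is handed in; nothing more can be done
None
```

The job is handed in: the drift drove the brass pin down out of the lug and stands upright in the bore with its collar on the lug, the gripper is clear, and the blue seal driver was never touched (about 9 s of the 35 s used).

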